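# Set the bearing play of a model railway turntable

## Task

Release the turntable's transport lock by turning its steel wing anticlockwise to its stop, so that the wing lies along the bridge. Then screw the round knurled pivot nut in the middle of the bridge down, clockwise, until it bottoms out, back it off a quarter turn, and keep hold of it: finish with the gripper still gripping the nut at that setting, so that a colleague can lock it. Leave the little wagon, the oil bottle and the loose deck panel where they are.

Things in the scene. Friction and masses are not known exactly. Their poses are not given: they have to be found in the camera images.
- turntable: fixed plywood board 480 x 480 x 12 mm, pit wall (outer radius 223, top at 38 mm) and grey steel bridge plate 84 x 408 mm along this body's y, top at 30 mm above the table. Origin: centre of the underside, on the pivot axis. Bridge ends, beyond 142 mm from the centre, carry decking 55 mm high. Nut at the centre; lock 88 mm from it along the bridge (+y or -y side), pin on the other
- nut_grip (a point): mid-height centre of the pivot nut: round knurled brass, 34 mm diameter, 20 mm high, small dark hole in its top, at the bridge's centre on an upright threaded steel shaft 15 mm thick, shaft end 80 mm above the table. When seated this point is 56 mm above the table, the underside 46 mm; the boss below is 26 mm in diameter, so fingers may reach below the nut. z up, x towards the dark hole
- pivot_nut (a joint): turn of the pivot nut, rad: 0 = bottomed out (hard stop), grows as it is backed off, anticlockwise from above; right-hand thread, rises 6 mm per turn. Starts between 1.9 and 3.6, is captive (stop at 5.5) and stays where it is left: friction about 0.06 N m
- nut_carrier: the nut's threaded core together with the nut: origin on the shaft at the nut's underside, 46 mm above the table when seated; it rises and sinks with the nut but does not turn
- wing_grip (a point): centre of the transport lock's wing: upright steel bar 34 mm long, 10 mm thick, 24 mm high on a 10 mm stem; the point is on the turning axis, 54 mm above the table (wing from 42 to 66 mm). x along the wing's length, z up; turns with the wing
- lock_wing (a joint): turn of the wing, rad: 0 = locked, wing square across the bridge; grows anticlockwise from above to 1.571 = released, along the bridge (hard stop). Starts between 0.1 and 0.4, stays where it is left: friction about 0.05 N m; does not rise
- index_pin: fixed plain round steel pin 12 mm in diameter, its top 52 mm above the table, on the bridge, on the other side of the nut from the transport lock; not to be worked. Origin at its foot
- oiler: bystander: loose closed grey plastic oil bottle, 34 mm in diameter, 85 mm high, standing on the pit floor (12 mm above the table) beside the bridge. Origin: centre of its underside
- wagon: bystander: small loose four-wheel model flat wagon, dark with a wooden load deck and low ends, 56 mm long, 46 mm wide, 30 mm high, standing on the rails of one bridge end (rail top 54 mm above the table). Origin: centre of its underside, y along its length
- deck_panel: bystander: loose wooden deck panel with a bit of track, 70 x 62 x 18 mm, lying on the pit floor beside the bridge. Origin: centre of its underside

How it is judged:
By the outcome, as a careful person would: the job done as asked, in the order asked, and still so for the second after the job is handed in, while the arm keeps its last pose, push and grip.
It also fails if it takes over 54 s, if anything falls off the work surface, if the arm or the gripper's body presses on something with over 40 N, if the wrist force passes 120 N, or if a joint passes its speed limit or range.

## Robot

A 6-joint arm with a two-finger parallel gripper is mounted at the origin on the work surface. World frame = base frame: x ahead of the robot, y to its left, z up, the work surface at z = 0. Lengths are in m, angles in rad, forces in N, time in s.
With the tool pointing down it reaches from about 0.275 to 1 m from the base axis. Payload 8.4 kg.
Tool frame: the origin (TCP) lies on the centre line of the jaws, within the pads' length; the fingertips stand 17 mm ahead of it and the grasp point (between the pads) lies 2 mm behind it; z points along the fingers, y is the line along which they close (so a half turn about z gives the same grasp; the last joint's range is limited). The gripper opens to 85 mm and grips with 20 to 120 N. Pads are 22 mm wide; open, the fingers measure 114 mm over their backs; the gripper's body (76 mm by 85 mm) begins 54 mm behind the grasp point. The pads swing forward as they close: fully open they stand 13 mm farther back than shut.
Start: joints at [-1.159, 0.353, 1.633, -0, 1.155, -0.002], TCP at [0.251, -0.572, 0.214] pointing down, gripper open.
Joint ranges: [-2.63, 2.63], [-0.92, 2.1], [0.06, 2.66], [-1.3, 4.44], [0, 2.69], [-3.02, 3.02]. Speed limits (rad/s): [2.22, 2.22, 2.79, 3.14, 3.14, 3.14].

## Interface

Orientations are given as a rotation vector (axis times angle).
In Python, from station import readout, camera, camera_model, order gives the robot as it stands.
- The arm moves only by the tool arm_command, never from a script. Its argument "deltas" is one flat list of numbers, 7 for each row, row after row: the shift along the tool's x, y, z in mm, then the turn, a rotation vector about the tool's x, y, z in degrees, then the opening, from -1 (shut) to 1 (fully open). A call has 1 to 20 rows; each row is the pose to reach, as a shift and turn from the pose commanded when the call began, along the tool's axes at that moment; what a row does not reach only later rows make up. A row lasts 1/12 s, in which the tool goes at most 41.7 mm and 7.16 degrees, less where a joint would pass 70% of its speed; a pose out of reach is approached as far as the arm can. A call with a gripper value outside its range is refused whole. The fingers move at their own pace and stop on an object; "squeeze" is the grip in N (left out, the last holds). Time passes only in rows, so rows that repeat a pose let the fingers close. It gives the time, the measured TCP pose, the force, the opening and the grip force at its end, in the units of the state.
- readout.sense(): the state, without advancing time (a new reading comes with each control period).
- camera(name): name is "scene" or "side" or "wrist"; returns (picture, depth): 480x640x3 uint8, blue, green, red; 480x640 float32, m along the optical axis (not along the pixel's ray), 0 where there is no reading.
- camera_model(name): a dict with "intrinsics" (3x3 intrinsics, pixels), "extrinsics" (4x4, takes a point from camera to world coordinates). Camera axes: x right, y up, looking along -z (the intrinsics and any distortion apply to the point x, -y, -z); pixel columns grow to the right and rows downward; lengths in m; the calibration is good to about 2 mm. A picture is of the moment at which its call begins: read the wrist's pose just before it. camera_model takes no time and is no camera call; for the wrist camera it gives the pose at the moment of the call.
- order.hand_in(): hands the job in; it is judged then, once.
The state is a dict: "time": time; "qpos": joint angles; "joint_vel": joint speeds; "joint_torque": joint torques, N m; "position": TCP position; "orientation": TCP orientation; "ft_force": force on the tool from outside, world axes, zero at the start; "moment": the same for the moment, N m; "opening": finger opening in m; "finger_force": force on a finger pad.
Only numpy, scipy, OpenCV 4.12 (cv2) and the standard library are available. Lean on these libraries where they do the work, as an engineer would, in place of code of your own. Each camera call takes 0.05 s, during which the arm holds its last target. There are 200 camera calls.

## Working session

There is one attempt and no reset: what is moved stays moved. The work goes in short steps, Python scripts to look and compute and a tool call to move; the robot and the scene stay as the last step left them, time stands still between calls to the robot, and variables do not carry over. Pictures are saved under pics/ and viewed, at most 10 in all, crops included, and the job is handed in when it is done.

Besides the shell and the picture viewer there is one more tool, called after ">>>" as name(argument=value, ...), one argument or row to a line, values as JSON. arm_command: Moves the arm, as the interface text tells. Its arguments: {"type":"object","properties":{"deltas":{"type":"array","items":{"type":"number"}},"squeeze":{"type":"number"}},"required":["deltas"]}

```bash
mkdir -p pics; ls; python3 - <<'E'
from station import readout,camera,camera_model
import cv2,numpy as np
print(readout.sense())
for n in("scene","side"):
    p,d=camera(n);cv2.imwrite(f"pics/{n}0.png",p);np.save(f"{n}0.npy",d);m=camera_model(n);print(n,m)
E
```

```text
pics
{'time': 0.0, 'qpos': array([-1.15936957e+00,  3.53658942e-01,  1.63415263e+00, -3.65988041e-06,
        1.15519308e+00, -2.41083806e-03]), 'joint_vel': array([-1.00463255e-05, -9.49699440e-04,  1.35233290e-04,  6.26969814e-04,
       -1.17028009e-04,  1.46016407e-03]), 'joint_torque': array([ 2.17684115e-03, -6.05254197e+01, -3.42072344e+01,  1.18682660e-04,
        9.47667751e-03, -6.40317495e-06]), 'position': array([ 0.25111757, -0.57177629,  0.21344704]), 'orientation': array([-3.07322509e+00, -6.45144138e-01,  4.55384004e-04]), 'ft_force': array([ 0.23974453, -0.12251311, -0.14486859]), 'moment': array([-0.0567904 ,  0.00502723, -0.04846383]), 'finger_force': 0.0, 'opening': 0.08533527467414886}
scene {'intrinsics': array([[526.76069898,   0.        , 317.62624795],
       [  0.        , 526.76069898, 238.63914224],
       [  0.        ,   0.        ,   1.        ]]), 'extrinsics': array([[ 0.8105443 , -0.3527803 ,  0.46750829,  1.01270391],
       [ 0.58528006,  0.45850058, -0.66874844, -0.56873968],
       [ 0.02156845,  0.81567351,  0.5781103 ,  0.57124706],
       [ 0.        ,  0.        ,  0.        ,  1.        ]])}
side {'intrinsics': array([[443.77788409,   0.        , 313.07586655],
       [  0.        , 443.77788409, 245.96608995],
       [  0.        ,   0.        ,   1.        ]]), 'extrinsics': array([[ 0.93621271,  0.23431041, -0.26192441,  0.40641478],
       [-0.35134998,  0.64033329, -0.68302743, -0.43962768],
       [ 0.00767848,  0.73148609,  0.68181312,  0.51587507],
       [ 0.        ,  0.        ,  0.        ,  1.        ]])}
```

View pics/scene0.png

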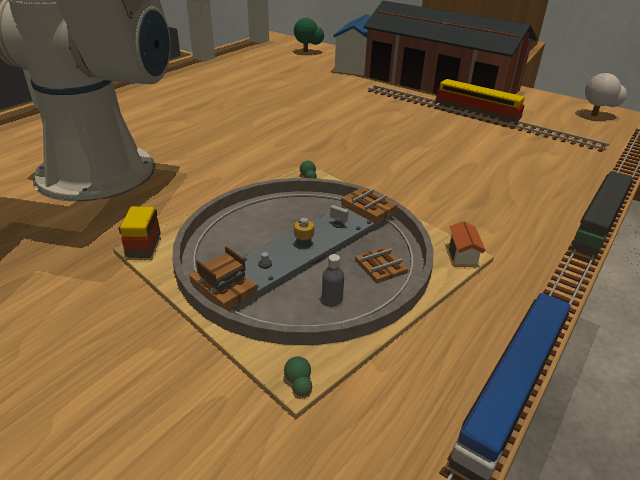

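View pics/side0.png

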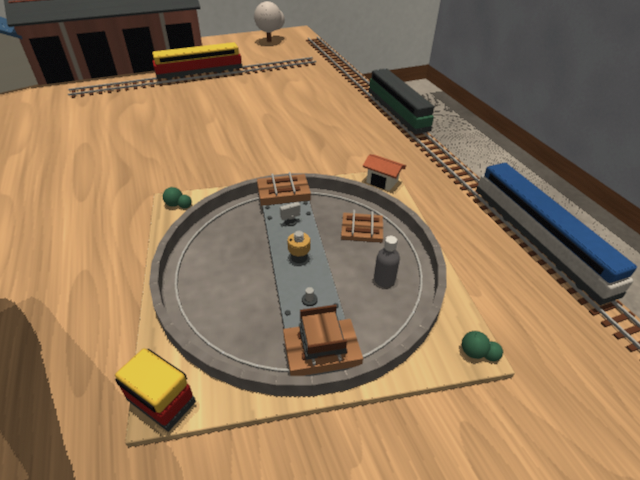

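The scene view shows the nut at (303,229), the shaft top at (303,219), the wing at (339,213) and the pin top at (265,254). In the side view the shaft top is at (299,234), the wing at (290,211) and the pin top at (309,291). The wagon stands at the pin end, and the bottle and the panel are on the right of the bridge.

```bash
cat > h.py <<'E'
import numpy as np
from station import readout,camera,camera_model
from scipy.spatial.transform import Rotation as R
def ray(m,u,v):
    K=m["intrinsics"];E=m["extrinsics"]
    d=E[:3,:3]@np.array([(u-K[0,2])/K[0,0],-(v-K[1,2])/K[1,1],-1.]);return E[:3,3],d
def onz(m,u,v,z):
    o,d=ray(m,u,v);return o+d*(z-o[2])/d[2]
def cloud(m,D):
    K=m["intrinsics"];E=m["extrinsics"];v,u=np.mgrid[:480,:640]
    c=np.stack([(u-K[0,2])/K[0,0]*D,-(v-K[1,2])/K[1,1]*D,-D],-1);return c@E[:3,:3].T+E[:3,3]
def totool(p):  # world displacement of target point from TCP, in tool axes mm
    s=readout.sense();return R.from_rotvec(s["orientation"]).inv().apply(np.array(p)-s["position"])*1e3
E
python3 - <<'E'
from h import *
for n,pts in(("scene",[(303,219,.08),(339,206,.066),(265,254,.052)]),("side",[(299,234,.08),(290,206,.066),(309,291,.052)])):
    m=camera_model(n)
    for p in pts: print(n,onz(m,*p).round(4))
    C=cloud(m,np.load(n+"0.npy"))
    nut=onz(m,*pts[0])
    r=np.hypot(C[...,0]-nut[0],C[...,1]-nut[1])
    for a,b,l in((.032,.045,'top'),):
        k=(r>.18)&(r<.26)&(C[...,2]>.034)&(C[...,2]<.042);P=C[k][:,:2]
        A=np.c_[2*P,np.ones(len(P))];s=np.linalg.lstsq(A,(P**2).sum(1),rcond=None)[0];print('wall fit',s[:2],np.sqrt(s[2]+s[0]**2+s[1]**2),len(P))
    k=(r<.03)&(C[...,2]>.052);print('nut',C[k].mean(0),np.histogram(C[k][:,2],bins=np.arange(.05,.09,.002)))
    w=onz(m,*pts[1]);r=np.hypot(C[...,0]-w[0],C[...,1]-w[1]);k=(r<.028)&(C[...,2]>.045)&(C[...,2]<.075);P=C[k];t=P[:,:2]-P[:,:2].mean(0);print('wing',P.mean(0),P.min(0),P.max(0),np.linalg.svd(t)[2][0],len(P))
    sc=(nut-onz(m,*pts[2]))[:2];print('bridge dir',np.degrees(np.arctan2(sc[1],sc[0])))
    for p in pts[:1]: print(totool(p[0:0] or nut))
E
```

```text
scene [0.5619 0.0312 0.08  ]
scene [0.5748 0.1228 0.066 ]
scene [ 0.5501 -0.0556  0.052 ]
wall fit [0.56372484 0.03017922] 0.21673662107320263 4524
nut [0.56793177 0.02477235 0.06659637] (array([ 0, 13, 25, 18, 17, 19, 19, 25, 40, 88, 20,  7,  9,  6, 26,  9,  1,
        0,  0]), array([0.05 , 0.052, 0.054, 0.056, 0.058, 0.06 , 0.062, 0.064, 0.066,
       0.068, 0.07 , 0.072, 0.074, 0.076, 0.078, 0.08 , 0.082, 0.084,
       0.086, 0.088]))
wing [0.58013909 0.11430113 0.0577129 ] [0.56017668 0.10956925 0.04504058] [0.59598595 0.12222736 0.06790155] [0.99496592 0.10021387] 220
bridge dir 82.24122100392772
[ 527.03064757 -426.98917864  134.05212288]
side [0.5634 0.0286 0.08  ]
side [0.5775 0.1144 0.066 ]
side [ 0.5472 -0.0585  0.052 ]
wall fit [0.56311306 0.02955056] 0.2167362908540246 6899
nut [0.5612856  0.02307775 0.06794274] (array([  0,  18,  22,  23,  18,  24,  21,  23,  35, 113,  79,  13,   9,
        11,  21,  37,   2,   0,   0]), array([0.05 , 0.052, 0.054, 0.056, 0.058, 0.06 , 0.062, 0.064, 0.066,
       0.068, 0.07 , 0.072, 0.074, 0.076, 0.078, 0.08 , 0.082, 0.084,
       0.086, 0.088]))
wing [0.57746682 0.11324063 0.05880282] [0.56072954 0.10922584 0.04505234] [0.59512765 0.12256828 0.06842177] [-0.99925474 -0.03860001] 277
bridge dir 79.4832422588411
[ 527.35929081 -423.98691957  134.04823115]
```

>>> arm_command(
  deltas=[11, -9, 0, 0, 0, -2, 0.3, 30, -25, 0, 0, 0, -6, 0.3, 58, -48, 0, 0, 0, -12, 0.3, 88, -74, 0, 0, 0, -19, 0.3, 118, -99, 0, 0, 0, -26, 0.3, 149, -124, 0, 0, 0, -32, 0.3, 179, -150, 0, 0, 0, -39, 0.3, 209, -175, 0, 0, 0, -45, 0.3, 240, -200, 0, 0, 0, -52, 0.3, 270, -226, 0, 0, 0, -58, 0.3, 300, -251, 0, 0, 0, -65, 0.3, 330, -277, 0, 0, 0, -72, 0.3, 361, -302, 0, 0, 0, -79, 0.3, 391, -327, 0, 0, 0, -86, 0.3, 421, -353, 0, 0, 0, -92, 0.3, 452, -378, 0, 0, 0, -99, 0.3, 482, -403, 0, 0, 0, -105, 0.3, 512, -429, 0, 0, 0, -112, 0.3, 537, -449, 0, 0, 0, -117, 0.3, 551, -461, 0, 0, 0, -120, 0.3],
)

```text
time: 1.77
position: [0.571, 0.0752, 0.214]
orientation: [0.966, 2.989, 0.002]
ft_force: [-0.6, -0.9, -0.6]
opening: 0.0553
finger_force: 0.0
```

>>> arm_command(
  deltas=[0, 0, 0, 0, 0, -6, 0.3, 0, 0, 0, 0, 0, -13, 0.3, 0, 0, 0, 0, 0, -20, 0.3, 0, 0, 0, 0, 0, -27, 0.3, 0, 0, 0, 0, 0, -34, 0.3, 0, 0, 0, 0, 0, -39, 0.3, 0, 0, 0, 0, 0, -39, 0.3, 0, 0, 0, 0, 0, -39, 0.3],
)

```text
time: 2.43
position: [0.5699, 0.0718, 0.214]
orientation: [0.071, -3.14, -0.0]
ft_force: [0.6, -0.6, -0.2]
opening: 0.0555
finger_force: 0.0
```

```bash
python3 - <<'E'
from h import *;import cv2
s=readout.sense();print(s);m=camera_model("wrist");p,D=camera("wrist");cv2.imwrite("pics/w1.png",p);np.save("w1.npy",D);np.savez("w1m.npz",**m);print(m)
C=cloud(m,D);print((D>0).mean())
def proj(P):
    K=m["intrinsics"];E=m["extrinsics"];c=E[:3,:3].T@(np.array(P)-E[:3,3]);return K[0,0]*c[0]/-c[2]+K[0,2],-K[1,1]*c[1]/-c[2]+K[1,2]
print(proj([.563,.03,.08]),proj([.578,.1165,.066]))
E
```

```text
{'time': 2.4333, 'qpos': array([ 1.22601902e-01,  2.75275228e-01,  1.74366554e+00,  1.32601763e-04,
        1.12319609e+00, -1.49366373e+00]), 'joint_vel': array([-2.89842052e-03, -4.89321010e-05, -4.18553090e-03,  6.77932343e-04,
       -8.35723153e-04,  2.37539104e-02]), 'joint_torque': array([ 2.21301330e-02, -5.42077410e+01, -3.35508478e+01,  1.61027208e-03,
        2.82355584e-03, -5.39732203e-01]), 'position': array([0.569862  , 0.07177302, 0.21401085]), 'orientation': array([ 7.13141179e-02, -3.14022959e+00, -1.01566613e-04]), 'ft_force': array([ 0.59915189, -0.5901599 , -0.19968329]), 'moment': array([-0.04573498, -0.04046655,  0.05298965]), 'finger_force': 0.0, 'opening': 0.05547115518817284}
{'intrinsics': array([[346.10619202,   0.        , 322.91670878],
       [  0.        , 346.10619202, 242.1477337 ],
       [  0.        ,   0.        ,   1.        ]]), 'extrinsics': array([[-4.54426714e-02, -9.54158977e-01, -2.95830373e-01,
         4.94128522e-01],
       [ 9.98966936e-01, -4.34507012e-02, -1.33077938e-02,
         6.87083340e-02],
       [-1.56286210e-04, -2.96129503e-01,  9.55147786e-01,
         3.73741812e-01],
       [ 0.00000000e+00,  0.00000000e+00,  0.00000000e+00,
         1.00000000e+00]])}
0.996005859375
(np.float64(274.8160945629579), np.float64(215.70448784626427)) (np.float64(370.57499525539527), np.float64(232.36432557588918))
```

View pics/w1.png

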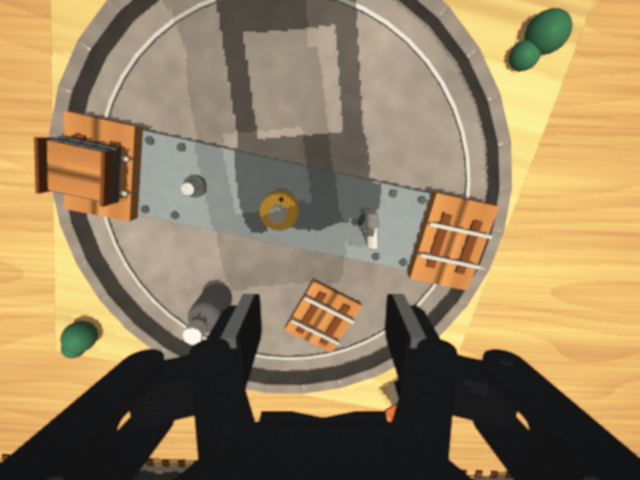

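The wrist view shows the nut at (279,210) with its dark hole at (281,199), the wing at about (371,229), the pin at (192,186) and the bridge ends. Next I measure from the depth image.

```bash
python3 - <<'E'
from h import *;import cv2
m=dict(np.load("w1m.npz"));C=cloud(m,np.load("w1.npy"));p=cv2.imread("pics/w1.png")
Z=C[...,2]
def near(c,r,a,b): return (np.hypot(C[...,0]-c[0],C[...,1]-c[1])<r)&(Z>a)&(Z<b)
k=near((.578,.1165),.028,.058,.075);P=C[k];print('wing',len(P),P.mean(0),np.median(P[:,2]));r=cv2.minAreaRect((P[:,:2]*1e3).astype(np.float32));print(r)
k=near((.563,.03),.024,.064,.0745);P=C[k];print('nut',len(P),np.median(P[:,2]));print(cv2.minEnclosingCircle((P[:,:2]*1e3).astype(np.float32)))
k=near((.563,.03),.024,.0755,.09);P=C[k];print('shaft',len(P),P.mean(0))
c=np.array([.5633,.0298])
k=near(c,.27,.033,.044)&~near(c,.19,0,.2);P=C[k][:,:2];A=np.c_[2*P,np.ones(len(P))];s=np.linalg.lstsq(A,(P**2).sum(1),rcond=None)[0];print('wall',s[:2],np.sqrt(s[2]+s[:2]@s[:2]))
k=near(c,.14,.0255,.034)
P=C[k];print('bridge',len(P),np.median(P[:,2]));r=cv2.minAreaRect((P[:,:2]*1e3).astype(np.float32));print(r)
q=P[:,:2]-P[:,:2].mean(0);v=np.linalg.svd(q,full_matrices=False)[2][0];print(np.degrees(np.arctan2(v[1],v[0])))
for uv in((279,210,.068),(281,199,.068),(192,186,.052)):print(onz(m,*uv))
cv2.imwrite("pics/w1c.png",cv2.resize(p[150:290,150:450],None,fx=2.6,fy=2.6,interpolation=2))
E
```

```text
wing 419 [0.57582487 0.11708256 0.06536633] 0.06582407739533741
((576.83740234375, 117.58869934082031), (33.61476135253906, 10.124773025512695), 4.048141956329346)
nut 888 0.06902784720833621
((562.8232421875, 30.926794052124023), 17.73358154296875)
shaft 241 [0.56212878 0.03113112 0.07960438]
wall [0.56260367 0.03165553] 0.21838761247346966
bridge 21068 0.030164170723647687
((606.9815673828125, 22.334991455078125), (279.697998046875, 174.56971740722656), 80.32762908935547)
79.58083358093361
[0.56039325 0.03215344 0.068     ]
[0.55033757 0.03385375 0.068     ]
[ 0.54487864 -0.05048     0.052     ]
```

View pics/w1c.png

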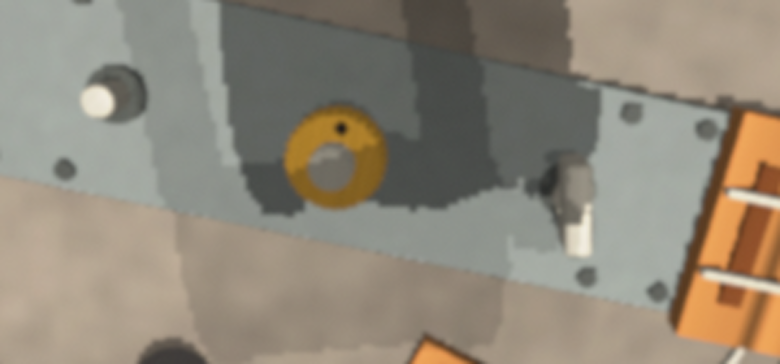

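The crop shows the wing lying about 4° from x, with its centre at about (0.577, 0.118), and the nut raised about 3 mm. I go to the wing.

>>> arm_command(
  deltas=[-3, 12, 6, 0, 0, -0.5, 0.2, -6, 32, 18, 0, 0, -1.4, 0.1, -9, 45.4, 35, 0, 0, -1.4, 0, -9, 45.4, 60, 0, 0, -1.4, 0, -9, 45.4, 85, 0, 0, -1.4, 0, -9, 45.4, 108, 0, 0, -1.4, 0, -9, 45.4, 128, 0, 0, -1.4, 0, -9, 45.4, 143, 0, 0, -1.4, 0, -9, 45.4, 153, 0, 0, -1.4, 0, -9, 45.4, 158, 0, 0, -1.4, 0, -9, 45.4, 159, 0, 0, -1.4, 0, -9, 45.4, 159, 0, 0, -1.4, 0],
)

```text
time: 3.48
position: [0.5775, 0.1174, 0.0554]
orientation: [-0.112, 3.139, 0.0]
ft_force: [0.6, 0.1, -0.4]
opening: 0.0425
finger_force: 0.0
```

>>> arm_command(
  deltas=[0, 0, 0, 0, 0, 0, -0.4, 0, 0, 0, 0, 0, 0, -0.7, 0, 0, 0, 0, 0, 0, -1, 0, 0, 0, 0, 0, 0, -1, 0, 0, 0, 0, 0, 0, -1, 0, 0, 0, 0, 0, 0, -1, 0, 0, 0, 0, 0, 0, -1, 0, 0, 0, 0, 0, 0, -1],
  squeeze=40,
)

```text
time: 4.15
position: [0.5773, 0.1172, 0.0552]
orientation: [-0.113, 3.14, 0.0]
ft_force: [-0.1, -0.3, -1.3]
opening: 0.0
finger_force: 0.0
```

```bash
python3 -c "
from h import *
s=readout.sense();print(s['position'],s['ft_force'],s['moment'],s['opening'],s['finger_force'],s['qpos'][5],R.from_rotvec(s['orientation']).as_matrix())"
```

```text
[0.57729134 0.11715548 0.05521729] [-0.11253052 -0.27450029 -1.34259034] [ 0.02628699  0.00595851 -0.00065499] 3.227100553636623e-05 0.0 -1.4447952668686421 [[-9.97433404e-01 -7.16003070e-02  1.97651922e-05]
 [-7.16003067e-02  9.97433404e-01  1.16944542e-05]
 [-2.05517894e-05  1.02492454e-05 -1.00000000e+00]]
```

The gripper shut on nothing, so I look.

```bash
python3 - <<'E'
from h import *;import cv2
p,D=camera("scene");q,D2=camera("side");w,_=camera("wrist")
cv2.imwrite("pics/a2.png",np.hstack([cv2.resize(p[100:300,240:440],(400,400)),cv2.resize(q[140:340,200:400],(400,400))]));cv2.imwrite("pics/w2.png",w)
E
```

```text
(no output)
```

View pics/a2.png

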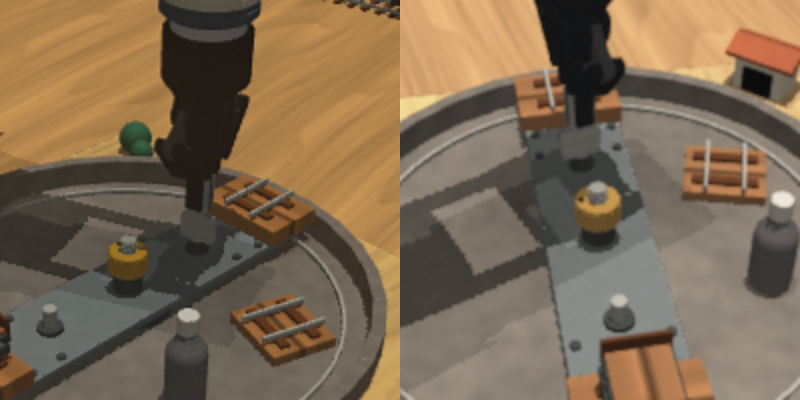

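View pics/w2.png

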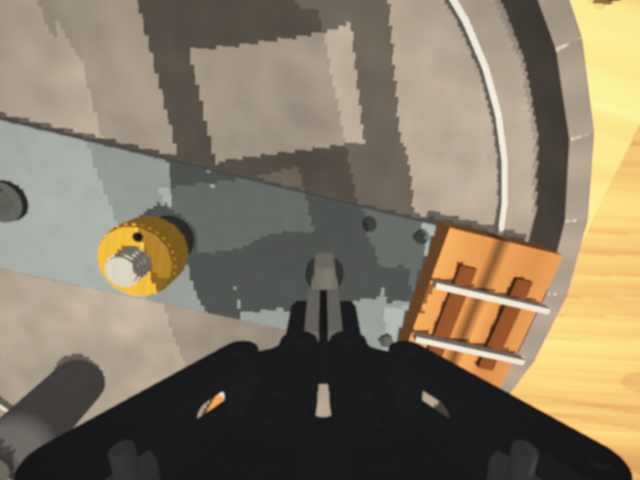

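```bash
python3 - <<'E'
from h import *
for n in("scene","side","wrist"):
    m=camera_model(n);p,D=camera(n);C=cloud(m,D)
    k=(np.hypot(C[...,0]-.577,C[...,1]-.117)<.05)&(C[...,2]>.036)&(C[...,2]<.13)
    for a in np.arange(.036,.12,.006):
        q=C[k&(C[...,2]>a)&(C[...,2]<a+.006)]
        q=q[np.hypot(q[:,0]-.577,q[:,1]-.117)<.035] if len(q) else q
        if len(q):print(n,a.round(3),len(q),np.percentile(q[:,0],[2,98]).round(4),np.percentile(q[:,1],[2,98]).round(4))
print(readout.sense()['finger_force'],readout.sense()['opening'])
E
```

```text
scene 0.036 14 [0.5761 0.5902] [0.1123 0.1199]
scene 0.042 40 [0.5637 0.595 ] [0.1102 0.1206]
scene 0.048 54 [0.5628 0.5958] [0.1102 0.1193]
scene 0.054 53 [0.5618 0.5949] [0.1099 0.1204]
scene 0.06 66 [0.5621 0.5946] [0.1115 0.1218]
scene 0.066 23 [0.5642 0.5925] [0.1123 0.121 ]
scene 0.072 22 [0.5687 0.5889] [0.1082 0.125 ]
scene 0.078 32 [0.5679 0.5907] [0.1047 0.1238]
scene 0.084 43 [0.5718 0.5895] [0.1019 0.1241]
scene 0.09 40 [0.5734 0.5901] [0.1017 0.1223]
scene 0.096 41 [0.5733 0.5899] [0.103  0.1229]
scene 0.102 42 [0.5728 0.5898] [0.1024 0.1228]
scene 0.108 18 [0.5786 0.5908] [0.1032 0.1255]
scene 0.114 41 [0.5704 0.5921] [0.0875 0.1411]
side 0.036 13 [0.5737 0.582 ] [0.111 0.117]
side 0.042 42 [0.5618 0.5942] [0.1097 0.1142]
side 0.048 63 [0.5617 0.5943] [0.1101 0.1155]
side 0.054 50 [0.5614 0.5948] [0.1107 0.1145]
side 0.06 72 [0.5617 0.5943] [0.1098 0.1194]
side 0.066 51 [0.5619 0.5944] [0.1117 0.1196]
side 0.072 18 [0.5682 0.5881] [0.1094 0.1185]
side 0.078 29 [0.5673 0.5857] [0.1025 0.1187]
side 0.084 47 [0.5673 0.5865] [0.1019 0.1188]
side 0.09 46 [0.5671 0.5864] [0.1
[... 188 characters left out ...]
0.1408]
wrist 0.036 1 [0.5748 0.5748] [0.1244 0.1244]
wrist 0.042 90 [0.5598 0.5792] [0.1111 0.1244]
wrist 0.048 104 [0.5597 0.5787] [0.1113 0.1243]
wrist 0.054 84 [0.5597 0.5618] [0.1121 0.1213]
wrist 0.06 363 [0.5598 0.5709] [0.1124 0.122 ]
wrist 0.066 172 [0.5608 0.5704] [0.1129 0.1213]
wrist 0.072 50 [0.5658 0.5669] [0.1107 0.1229]
wrist 0.078 347 [0.5656 0.5713] [0.1048 0.1289]
wrist 0.084 440 [0.5656 0.5715] [0.1038 0.1297]
wrist 0.09 491 [0.5655 0.5715] [0.104  0.1299]
wrist 0.096 564 [0.5654 0.5714] [0.1038 0.13  ]
wrist 0.102 396 [0.5654 0.571 ] [0.1042 0.1294]
wrist 0.108 901 [0.5643 0.5874] [0.1053 0.1281]
wrist 0.114 1542 [0.5628 0.5835] [0.0894 0.1431]
0.0 0.00027341794246944654
```

The depth shows the shut fingertips at about z = 0.07, above the wing top. The tips stand about 30 mm higher than the reported TCP implies. I open the fingers and measure the tip height directly.

>>> arm_command(
  deltas=[0, 0, -10, 0, 0, 0, -0.5, 0, 0, -20, 0, 0, 0, -0.3, 0, 0, -25, 0, 0, 0, -0.2, 0, 0, -25, 0, 0, 0, -0.2, 0, 0, -25, 0, 0, 0, -0.2],
)

```text
time: 4.87
position: [0.5778, 0.1173, 0.0811]
orientation: [-0.113, 3.138, 0.0]
ft_force: [-0.1, 0.3, 0.2]
opening: 0.0341
finger_force: 0.0
```

```bash
python3 - <<'E'
from h import *;import cv2
s=readout.sense();print(s['position'],s['opening'],s['qpos'])
T=s['position'];Rm=R.from_rotvec(s['orientation']).as_matrix()
for n in("scene","side","wrist"):
    m=camera_model(n);p,D=camera(n);C=cloud(m,D)
    L=(C-T)@Rm*1e3; k=(abs(L[...,0])<60)&(abs(L[...,1])<75)&(C[...,2]>.07)&(L[...,2]>-140)
    for a in range(-140,30,6):
        q=L[k&(L[...,2]>=a)&(L[...,2]<a+6)]
        if len(q)>3:print(n,a,len(q),np.percentile(q[:,0],[2,98]).round(0),np.percentile(q[:,1],[2,98]).round(0))
    if n=="side":cv2.imwrite("pics/s3.png",cv2.resize(p[0:260,180:440],(600,600)))
E
```

```text
[0.57779635 0.11727696 0.08106431] 0.034108000992350014 [ 1.97705066e-01  4.54039822e-01  1.81821968e+00  6.75616928e-06
  8.67763138e-01 -1.44485411e+00]
scene -140 68 [-12.   8.] [-39. -12.]
scene -134 90 [-12.   7.] [-42.   4.]
scene -128 154 [-20.   5.] [-50.  22.]
scene -122 203 [-21.   9.] [-66.  57.]
scene -116 163 [-20.   9.] [-67.  58.]
scene -110 146 [-19.   9.] [-65.  61.]
scene -104 133 [-18.   9.] [-63.  58.]
scene -98 129 [-18.   9.] [-61.  56.]
scene -92 142 [-18.  10.] [-58.  55.]
scene -86 109 [-17.  10.] [-56.  50.]
scene -80 85 [-14.  10.] [-54.  51.]
scene -74 122 [-14.   8.] [-51.  48.]
scene -68 78 [-14.   9.] [-49.  43.]
scene -62 40 [-13.   3.] [-32.  24.]
scene -56 69 [-12.   5.] [-33.  23.]
scene -50 68 [-12.   5.] [-32.  21.]
scene -44 78 [-12.   6.] [-32.  23.]
scene -38 67 [-12.   6.] [-32.  23.]
scene -32 66 [-12.   6.] [-31.  20.]
scene -26 53 [-12.   8.] [-28.  21.]
scene -20 14 [-8.  8.] [-24.  21.]
side -140 84 [-9. 11.] [-40. -20.]
side -134 101 [-10.  10.] [-42.  -7.]
side -128 192 [-11.  19.] [-52.  12.]
side -122 253 [-12.  19.] [-67.  10.]
side 
[... 566 characters left out ...]

side -20 11 [-6.  7.] [-25.  18.]
wrist -116 3136 [19. 21.] [-20.  20.]
wrist -110 8276 [11. 20.] [-62.  62.]
wrist -104 9828 [ 5. 18.] [-60.  61.]
wrist -98 9401 [-4. 18.] [-57.  58.]
wrist -92 7225 [-10.  18.] [-55.  56.]
wrist -86 4165 [-11.  18.] [-54.  54.]
wrist -80 4290 [-10.  13.] [-51.  52.]
wrist -74 6434 [-9. 14.] [-49.  49.]
wrist -68 2049 [ 7. 14.] [-47.  47.]
wrist -62 872 [-4. 14.] [-37.  38.]
wrist -56 1192 [-10.  12.] [-22.  23.]
wrist -50 748 [-9. 12.] [-30.  30.]
wrist -44 716 [-9. 12.] [-30.  30.]
wrist -38 638 [-9. 12.] [-30.  30.]
wrist -32 559 [-9. 12.] [-29.  30.]
wrist -26 341 [-9. 12.] [-28.  28.]
wrist -20 62 [-9. 10.] [-17.  17.]
wrist 10 38 [12. 33.] [-75. -69.]
```

View pics/s3.png

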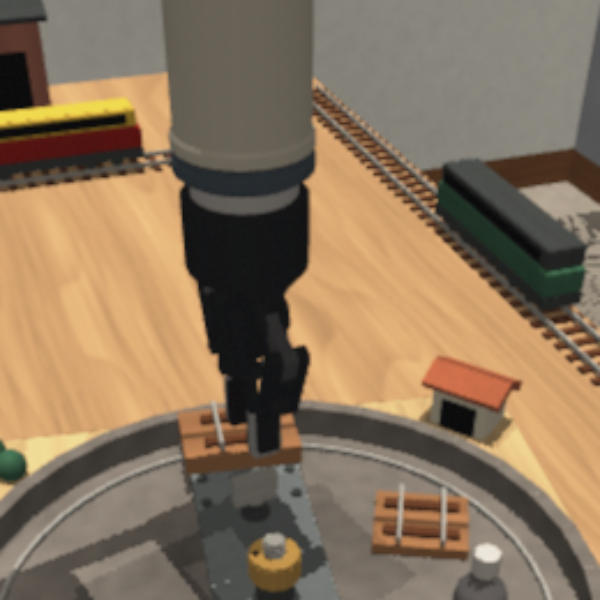

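The fingertips really stand about 16 mm *behind* the reported TCP, so I lower the arm about 54 mm instead and watch the force.

>>> arm_command(
  deltas=[0.5, 0.5, 6, 0, 0, 0, -0.2, 0.5, 0.5, 16, 0, 0, 0, -0.2, 0.5, 0.5, 28, 0, 0, 0, -0.2, 0.5, 0.5, 38, 0, 0, 0, -0.2, 0.5, 0.5, 46, 0, 0, 0, -0.2, 0.5, 0.5, 51, 0, 0, 0, -0.2, 0.5, 0.5, 54, 0, 0, 0, -0.2, 0.5, 0.5, 54, 0, 0, 0, -0.2],
)

```text
time: 5.68
position: [0.5763, 0.1175, 0.0253]
orientation: [0.113, -3.138, 0.0]
ft_force: [0.8, 0.7, -0.3]
opening: 0.0347
finger_force: 0.0
```

>>> arm_command(
  deltas=[0, 0, 0, 0, 0, 0, -0.5, 0, 0, 0, 0, 0, 0, -0.7, 0, 0, 0, 0, 0, 0, -1, 0, 0, 0, 0, 0, 0, -1, 0, 0, 0, 0, 0, 0, -1, 0, 0, 0, 0, 0, 0, -1],
  squeeze=40,
)

```text
time: 6.18
position: [0.5772, 0.1177, 0.0267]
orientation: [-0.112, 3.139, 0.0]
ft_force: [0.2, -0.0, 6.1]
opening: 0.0092
finger_force: 43.1
```

Gripped: opening 9.2 mm, 43 N. I turn anticlockwise, which is −z in the tool frame.

>>> arm_command(
  deltas=[0, 0, 0, 0, 0, -2, -1, 0, 0, 0, 0, 0, -6, -1, 0, 0, 0, 0, 0, -10, -1, 0, 0, 0, 0, 0, -15, -1, 0, 0, 0, 0, 0, -20, -1, 0, 0, 0, 0, 0, -25, -1, 0, 0, 0, 0, 0, -30, -1, 0, 0, 0, 0, 0, -35, -1, 0, 0, 0, 0, 0, -40, -1, 0, 0, 0, 0, 0, -45, -1, 0, 0, 0, 0, 0, -50, -1, 0, 0, 0, 0, 0, -54, -1, 0, 0, 0, 0, 0, -58, -1, 0, 0, 0, 0, 0, -62, -1, 0, 0, 0, 0, 0, -65, -1, 0, 0, 0, 0, 0, -68, -1, 0, 0, 0, 0, 0, -70, -1, 0, 0, 0, 0, 0, -72, -1, 0, 0, 0, 0, 0, -72, -1, 0, 0, 0, 0, 0, -72, -1],
)

```text
time: 7.85
position: [0.5772, 0.1177, 0.0268]
orientation: [-1.936, 2.473, -0.001]
ft_force: [-0.6, -0.0, 5.4]
opening: 0.0095
finger_force: 43.3
```

```bash
cat > st.py <<'E'
from h import *
s=readout.sense();M=R.from_rotvec(s['orientation']).as_matrix()
print(s['time'],s['position'].round(4),'f',s['ft_force'].round(1),'m',s['moment'].round(3),'op',s['opening'],s['finger_force'],'q5',np.degrees(s['qpos'][5]),'yaw y',np.degrees(np.arctan2(M[1,1],M[0,1])),'tq5',s['joint_torque'][5])
E
python3 st.py
```

```text
7.85 [0.5772 0.1177 0.0268] f [-0.6 -0.   5.4] m [0.008 0.131 0.017] op 0.009466374004080468 43.27375531196594 q5 -154.74676120279798 yaw y 166.12917611240928 tq5 -0.0729535217396915
```

>>> arm_command(
  deltas=[0, 0, 0, 0, 0, -1, -1, 0, 0, 0, 0, 0, -2, -1, 0, 0, 0, 0, 0, -3, -1, 0, 0, 0, 0, 0, -4, -1, 0, 0, 0, 0, 0, -5, -1, 0, 0, 0, 0, 0, -6, -1, 0, 0, 0, 0, 0, -6, -1],
)

```text
time: 8.43
position: [0.5772, 0.1177, 0.0268]
orientation: [-2.062, 2.368, -0.0]
ft_force: [-0.5, -0.2, 6.2]
opening: 0.009
finger_force: 44.7
```

```bash
python3 st.py
```

```text
8.4333 [0.5772 0.1177 0.0268] f [-0.5 -0.2  6.2] m [-0.021  0.108 -0.621] op 0.00903866373660156 44.68346178531647 q5 -160.74346000291348 yaw y 172.09369949614145 tq5 -0.9376011416316032
```

The moment of 0.62 N m against 0.05 friction shows the wing is on its stop. I release it, lift and check.

>>> arm_command(
  deltas=[0, 0, 0, 0, 0, 1, -0.8, 0, 0, 0, 0, 0, 1, -0.6, 0, 0, 0, 0, 0, 1, -0.4, 0, 0, 0, 0, 0, 1, -0.3, 0, 0, -6, 0, 0, 1, -0.2, 0, 0, -20, 0, 0, 1, 0, 0, 0, -40, 0, 0, 1, 0.2, 0, 0, -60, 0, 0, 1, 0.4, 0, 0, -72, 0, 0, 1, 0.4, 0, 0, -75, 0, 0, 1, 0.4, 0, 0, -75, 0, 0, 1, 0.4],
)

```text
time: 9.35
position: [0.5773, 0.1177, 0.1021]
orientation: [-2.042, 2.386, -0.001]
ft_force: [0.6, 0.7, 0.4]
opening: 0.0597
finger_force: 0.0
```

```bash
python3 st.py; python3 - <<'E'
from h import *;import cv2
print(totool([.5627,.0309,.028]))
for n in("scene","side"):
    m=camera_model(n);p,D=camera(n);C=cloud(m,D)
    k=(np.hypot(C[...,0]-.577,C[...,1]-.1177)<.024)&(C[...,2]>.059)&(C[...,2]<.072);P=C[k];print(n,len(P),cv2.minAreaRect((P[:,:2]*1e3).astype(np.float32)))
    if n=="scene":cv2.imwrite("pics/s4.png",cv2.resize(p[100:300,220:440],(660,600)))
E
```

```text
9.35 [0.5773 0.1177 0.1021] f [0.6 0.7 0.4] m [ 0.005 -0.041  0.018] op 0.05971527175803643 0.0 q5 -159.7355247623424 yaw y 171.11746852539474 tq5 -0.0026669190265238285
[88.10704925  1.18781679 74.03338034]
scene 98 ((578.7980346679688, 116.58949279785156), (35.413658142089844, 11.611919403076172), 81.78630065917969)
side 104 ((578.3728637695312, 116.47587585449219), (35.627174377441406, 10.216022491455078), 80.55855560302734)
```

View pics/s4.png

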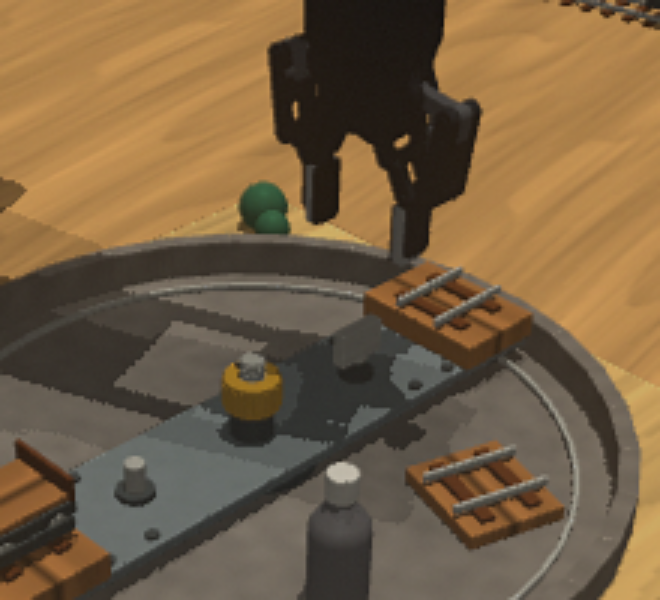

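The wing now lies along the bridge at about 80.5°. Before going to the nut I check the bottle's clearance from the turning knuckles.

```bash
python3 - <<'E'
from h import *
for n in("w1","side0"):
    m=dict(np.load("w1m.npz")) if n=="w1" else camera_model("side")
    C=cloud(m,np.load(n+".npy"));d=np.hypot(C[...,0]-.5627,C[...,1]-.0309)
    k=(C[...,2]>.07)&(C[...,2]<.11)&(d>.03)&(d<.15);P=C[k];print(n,len(P),P.min(0),P.max(0),d[k].min()) if k.any() else 0
E
```

```text
w1 1460 [ 0.51520738 -0.11880779  0.07000256] [ 0.68737932 -0.03067832  0.09899628] 0.12133006849027334
side0 581 [ 0.51614604 -0.11895254  0.07000783] [ 0.68811537 -0.03461216  0.10028508] 0.12281295757751584
```

>>> arm_command(
  deltas=[5, 0, 0, 0, 0, 3, 0.4, 20, 0.3, 0, 0, 0, 6, 0.4, 42, 0.6, 0, 0, 0, 10, 0.4, 64, 1, 0, 0, 0, 13, 0.4, 80, 1.2, 0, 0, 0, 15, 0.4, 88, 1.2, 0, 0, 0, 15, 0.4, 88, 1.2, 0, 0, 0, 15, 0.4, 88, 1.2, 0, 0, 0, 15, 0.4],
)

```text
time: 10.12
position: [0.5617, 0.031, 0.1005]
orientation: [1.714, -2.632, -0.001]
ft_force: [0.3, 0.0, -0.2]
opening: 0.0598
finger_force: 0.0
```

```bash
python3 st.py; python3 -c "
from h import *
print(totool([.5627,.0309,.028]))"
```

```text
10.1167 [0.5617 0.031  0.1005] f [ 0.3  0.  -0.2] m [ 0.023  0.011 -0.02 ] op 0.059792758443570494 0.0 q5 -153.14651111168038 yaw y 156.126212914145 tq5 -0.07005804218351841
[-0.3453994  -1.00015647 72.54027551]
```

>>> arm_command(
  deltas=[0, 0, 5, 0, 0, 0, 0.3, 0, 0, 18, 0, 0, 0, 0.2, 0, 0, 34, 0, 0, 0, 0.2, 0, 0, 50, 0, 0, 0, 0.2, 0, 0, 62, 0, 0, 0, 0.2, 0, 0, 69, 0, 0, 0, 0.2, 0, 0, 73, 0, 0, 0, 0.2, 0, 0, 73, 0, 0, 0, 0.2, 0, 0, 73, 0, 0, 0, 0.2],
)

```text
time: 10.87
position: [0.5623, 0.0311, 0.0284]
orientation: [-1.714, 2.633, -0.0]
ft_force: [0.3, -0.7, 0.6]
opening: 0.0511
finger_force: 0.0
```

```bash
python3 st.py
```

```text
10.8667 [0.5623 0.0311 0.0284] f [ 0.3 -0.7  0.6] m [ 0.001 -0.035 -0.025] op 0.051074236551682965 0.0 q5 -153.11883166564343 yaw y 156.12484005749258 tq5 -0.00041303336729470175
```

>>> arm_command(
  deltas=[0, 0, 0, 0, 0, 0, 0, 0, 0, 0, 0, 0, 0, -0.2, 0, 0, 0, 0, 0, 0, -0.4, 0, 0, 0, 0, 0, 0, -0.6, 0, 0, 0, 0, 0, 0, -0.6, 0, 0, 0, 0, 0, 0, -0.6, 0, 0, 0, 0, 0, 0, -0.6],
  squeeze=40,
)

```text
time: 11.45
position: [0.5625, 0.0309, 0.029]
orientation: [-1.713, 2.632, -0.001]
ft_force: [-1.2, 0.1, 6.5]
opening: 0.0326
finger_force: 39.3
```

```bash
python3 st.py
```

```text
11.45 [0.5625 0.0309 0.029 ] f [-1.2  0.1  6.5] m [0.01  0.213 0.01 ] op 0.03264093003888922 39.29482340812683 q5 -153.11817987346475 yaw y 156.10418981004634 tq5 0.0016366605632356368
```

Gripped. I turn it clockwise (+z) following the thread, sinking 1.67 mm per 100°.

>>> arm_command(
  deltas=[0, 0, 0, 0, 0, 3, -0.6, 0, 0, 0.1, 0, 0, 8, -0.6, 0, 0, 0.2, 0, 0, 13, -0.6, 0, 0, 0.3, 0, 0, 19, -0.6, 0, 0, 0.4, 0, 0, 25, -0.6, 0, 0, 0.5, 0, 0, 31, -0.6, 0, 0, 0.6, 0, 0, 37, -0.6, 0, 0, 0.7, 0, 0, 43, -0.6, 0, 0, 0.8, 0, 0, 49, -0.6, 0, 0, 0.9, 0, 0, 55, -0.6, 0, 0, 1, 0, 0, 61, -0.6, 0, 0, 1.1, 0, 0, 67, -0.6, 0, 0, 1.2, 0, 0, 73, -0.6, 0, 0, 1.3, 0, 0, 79, -0.6, 0, 0, 1.4, 0, 0, 85, -0.6, 0, 0, 1.5, 0, 0, 91, -0.6, 0, 0, 1.6, 0, 0, 96, -0.6, 0, 0, 1.7, 0, 0, 100, -0.6, 0, 0, 1.7, 0, 0, 100, -0.6],
)

```text
time: 13.03
position: [0.5625, 0.031, 0.0273]
orientation: [0.922, 3.002, 0.001]
ft_force: [-1.1, 1.8, 7.3]
opening: 0.0328
finger_force: 39.3
```

```bash
python3 st.py
```

```text
13.0333 [0.5625 0.031  0.0273] f [-1.1  1.8  7.3] m [ 0.098  0.235 -0.013] op 0.0327830486449139 39.301984906196594 q5 -52.85894219865392 yaw y 55.84322269164316 tq5 1.202666088938713
```

>>> arm_command(
  deltas=[0, 0, 0, 0, 0, 3, -0.6, 0, 0, 0.1, 0, 0, 8, -0.6, 0, 0, 0.2, 0, 0, 13, -0.6, 0, 0, 0.3, 0, 0, 18, -0.6, 0, 0, 0.4, 0, 0, 23, -0.6, 0, 0, 0.5, 0, 0, 28, -0.6, 0, 0, 0.6, 0, 0, 33, -0.6, 0, 0, 0.7, 0, 0, 37, -0.6, 0, 0, 0.7, 0, 0, 40, -0.6, 0, 0, 0.7, 0, 0, 42, -0.6],
  squeeze=70,
)

```text
time: 13.87
position: [0.5625, 0.0311, 0.0268]
orientation: [1.935, 2.474, 0.002]
ft_force: [-1.3, 0.5, 7.8]
opening: 0.0317
finger_force: 68.6
```

```bash
python3 st.py
```

```text
13.8667 [0.5625 0.0311 0.0268] f [-1.3  0.5  7.8] m [0.291 0.334 0.124] op 0.03171349846894709 68.55715870857239 q5 -10.952402723092543 yaw y 13.937155277745736 tq5 -0.26504678651690483
```

>>> arm_command(
  deltas=[0, 0, 0, 0, 0, 2, -0.6, 0, 0, 0.1, 0, 0, 4, -0.6, 0, 0, 0.1, 0, 0, 6, -0.6, 0, 0, 0.1, 0, 0, 8, -0.6, 0, 0, 0.2, 0, 0, 10, -0.6, 0, 0, 0.2, 0, 0, 12, -0.6, 0, 0, 0.2, 0, 0, 12, -0.6],
)

```text
time: 14.45
position: [0.5625, 0.0311, 0.0266]
orientation: [2.182, 2.259, 0.002]
ft_force: [-2.0, 0.9, 8.1]
opening: 0.032
finger_force: 68.6
```

```bash
python3 st.py
```

```text
14.45 [0.5625 0.0311 0.0266] f [-2.   0.9  8.1] m [ 0.198  0.264 -0.071] op 0.03200821538072702 68.59578967094421 q5 1.008839352791839 yaw y 1.9727930598269379 tq5 0.542208831757307
```

>>> arm_command(
  deltas=[0, 0, 0, 0, 0, 2, -0.6, 0, 0, 0.1, 0, 0, 4, -0.6, 0, 0, 0.1, 0, 0, 6, -0.6, 0, 0, 0.1, 0, 0, 8, -0.6, 0, 0, 0.1, 0, 0, 8, -0.6],
)

```text
time: 14.87
position: [0.5626, 0.031, 0.0264]
orientation: [2.335, 2.101, 0.002]
ft_force: [-0.9, 1.4, 8.4]
opening: 0.0321
finger_force: 68.6
```

```bash
python3 st.py
```

```text
14.8667 [0.5626 0.031  0.0264] f [-0.9  1.4  8.4] m [ 0.174  0.285 -0.072] op 0.03214887101262603 68.59906911849976 q5 9.005937180252475 yaw y -6.023444753605297 tq5 0.542590320110321
```

>>> arm_command(
  deltas=[0, 0, 0, 0, 0, 2, -0.6, 0, 0, 0.1, 0, 0, 4, -0.6, 0, 0, 0.1, 0, 0, 6, -0.6, 0, 0, 0.1, 0, 0, 8, -0.6],
)

```text
time: 15.2
position: [0.5625, 0.031, 0.0263]
orientation: [2.475, 1.934, 0.002]
ft_force: [-2.0, 1.2, 7.2]
opening: 0.0318
finger_force: 68.6
```

```bash
python3 st.py
```

```text
15.2 [0.5625 0.031  0.0263] f [-2.   1.2  7.2] m [0.189 0.238 0.051] op 0.031764567796163753 68.6205804347992 q5 16.9788834328221 yaw y -13.99343932423543 tq5 -0.6373459473252296
```

>>> arm_command(
  deltas=[0, 0, 0, 0, 0, 2, -0.6, 0, 0, 0.1, 0, 0, 4, -0.6, 0, 0, 0.1, 0, 0, 6, -0.6, 0, 0, 0.1, 0, 0, 8, -0.6],
)

```text
time: 15.53
position: [0.5626, 0.0311, 0.0262]
orientation: [2.604, 1.757, 0.002]
ft_force: [-1.2, 1.4, 6.3]
opening: 0.032
finger_force: 68.6
```

```bash
python3 st.py
```

```text
15.5333 [0.5626 0.0311 0.0262] f [-1.2  1.4  6.3] m [0.212 0.255 0.099] op 0.03200656785812525 68.63957405090332 q5 24.977715268207536 yaw y -21.992532752089758 tq5 -0.616412591189146
```

>>> arm_command(
  deltas=[0, 0, 0, 0, 0, 2, -0.6, 0, 0, 0.1, 0, 0, 4, -0.6, 0, 0, 0.1, 0, 0, 6, -0.6, 0, 0, 0.1, 0, 0, 8, -0.6],
)

```text
time: 15.87
position: [0.562, 0.0301, 0.0261]
orientation: [2.717, 1.575, -0.001]
ft_force: [-4.0, -4.2, 10.4]
opening: 0.0321
finger_force: 68.9
```

```bash
python3 st.py
```

```text
15.8667 [0.562  0.0301 0.0261] f [-4.  -4.2 10.4] m [-0.638  0.55   1.355] op 0.03209574956936759 68.94858956336975 q5 32.88938516716409 yaw y -29.802798409657832 tq5 0.6327293068170547
```

>>> arm_command(
  deltas=[0, 0, 0, 0, 0, 2, -0.6, 0, 0, 0.1, 0, 0, 4, -0.6, 0, 0, 0.1, 0, 0, 6, -0.6, 0, 0, 0.1, 0, 0, 8, -0.6],
)

```text
time: 16.2
position: [0.5612, 0.0294, 0.026]
orientation: [2.822, 1.378, -0.003]
ft_force: [-6.3, -9.4, 12.4]
opening: 0.032
finger_force: 69.5
```

```bash
python3 st.py
```

```text
16.2 [0.5612 0.0294 0.026 ] f [-6.3 -9.4 12.4] m [-1.368  0.925  0.095] op 0.03201399500517419 69.48691606521606 q5 40.97617557059734 yaw y -37.94730318311402 tq5 -0.6266243755817413
```

The stop is reached: the moment peaked at about 1.4 N m and the pads slipped. I re-grip cleanly, then touch the stop once more gently.

>>> arm_command(
  deltas=[0, 0, 0, 0, 0, -3, -0.4, 0, 0, 0, 0, 0, -6, -0.2, 0, 0, 0, 0, 0, -10, 0, 0, 0, 0, 0, 0, -12, 0, 0, 0, 0, 0, 0, -12, 0, 0, 0, 0, 0, 0, -12, -0.2, 0, 0, 0, 0, 0, -12, -0.4, 0, 0, 0, 0, 0, -12, -0.6, 0, 0, 0, 0, 0, -12, -0.6, 0, 0, 0, 0, 0, -12, -0.6, 0, 0, 0, 0, 0, -12, -0.6],
  squeeze=60,
)

```text
time: 17.12
position: [0.5624, 0.0307, 0.0255]
orientation: [2.663, 1.666, 0.001]
ft_force: [-0.9, -1.7, 5.1]
opening: 0.032
finger_force: 59.1
```

```bash
python3 st.py
```

```text
17.1167 [0.5624 0.0307 0.0255] f [-0.9 -1.7  5.1] m [-0.325  0.071 -0.107] op 0.0319991822869391 59.08744275569916 q5 28.929253963311215 yaw y -25.933276916393623 tq5 -0.042313317535445094
```

>>> arm_command(
  deltas=[0, 0, 0, 0, 0, 1, -0.6, 0, 0, 0, 0, 0, 2, -0.6, 0, 0, 0, 0, 0, 2, -0.6, 0, 0, 0, 0, 0, 2, -0.6],
)

```text
time: 17.45
position: [0.5624, 0.0307, 0.0255]
orientation: [2.692, 1.619, 0.001]
ft_force: [-0.4, -2.6, 6.4]
opening: 0.0321
finger_force: 59.0
```

```bash
python3 st.py
```

```text
17.45 [0.5624 0.0307 0.0255] f [-0.4 -2.6  6.4] m [-0.239 -0.016 -0.025] op 0.032115818323069555 58.95089864730835 q5 30.93142938778399 yaw y -27.936858909084513 tq5 0.004199198592687026
```

>>> arm_command(
  deltas=[0, 0, 0, 0, 0, 1, -0.6, 0, 0, 0, 0, 0, 2, -0.6, 0, 0, 0, 0, 0, 2, -0.6],
)

```text
time: 17.7
position: [0.5623, 0.0307, 0.0255]
orientation: [2.719, 1.572, 0.001]
ft_force: [0.2, -2.3, 5.2]
opening: 0.0324
finger_force: 58.9
```

```bash
python3 st.py
```

```text
17.7 [0.5623 0.0307 0.0255] f [ 0.2 -2.3  5.2] m [-0.274  0.065  0.345] op 0.032382562416901774 58.92023205757141 q5 32.95980388972151 yaw y -29.945482105332093 tq5 0.6603453308343887
```

>>> arm_command(
  deltas=[0, 0, 0, 0, 0, 1, -0.6, 0, 0, 0, 0, 0, 2, -0.6, 0, 0, 0, 0, 0, 2, -0.6],
)

```text
time: 17.95
position: [0.5623, 0.0307, 0.0255]
orientation: [2.745, 1.526, 0.001]
ft_force: [-0.6, -1.5, 5.8]
opening: 0.0321
finger_force: 58.9
```

```bash
python3 st.py
```

```text
17.95 [0.5623 0.0307 0.0255] f [-0.6 -1.5  5.8] m [-0.216  0.039  0.928] op 0.032139719566803164 58.92965912818909 q5 34.91426219103992 yaw y -31.869651549896858 tq5 1.2420514225959778
```

The stop contact is at a tool yaw of about −28.8°, with a torsional stiffness of about 0.3 N m/deg. I back off to +61.3°, which is −93.2° of tool turn with a 1.5 mm rise.

>>> arm_command(
  deltas=[0, 0, 0, 0, 0, -2, -0.6, 0, 0, 0, 0, 0, -5, -0.6, 0, 0, -0.1, 0, 0, -10, -0.6, 0, 0, -0.2, 0, 0, -16, -0.6, 0, 0, -0.3, 0, 0, -22, -0.6, 0, 0, -0.4, 0, 0, -28, -0.6, 0, 0, -0.5, 0, 0, -34, -0.6, 0, 0, -0.6, 0, 0, -40, -0.6, 0, 0, -0.7, 0, 0, -46, -0.6, 0, 0, -0.8, 0, 0, -52, -0.6, 0, 0, -0.9, 0, 0, -58, -0.6, 0, 0, -1, 0, 0, -64, -0.6, 0, 0, -1.1, 0, 0, -70, -0.6, 0, 0, -1.2, 0, 0, -76, -0.6, 0, 0, -1.3, 0, 0, -82, -0.6, 0, 0, -1.4, 0, 0, -87, -0.6, 0, 0, -1.5, 0, 0, -91, -0.6, 0, 0, -1.5, 0, 0, -93, -0.6, 0, 0, -1.5, 0, 0, -93.2, -0.6, 0, 0, -1.5, 0, 0, -93.2, -0.6],
)

```text
time: 19.62
position: [0.5628, 0.0309, 0.027]
orientation: [0.78, 3.042, 0.001]
ft_force: [2.8, -1.1, 4.8]
opening: 0.0322
finger_force: 59.1
```

```bash
python3 st.py; python3 - <<'E'
from h import *;import cv2
p,D=camera("scene");q,D2=camera("side")
for n,DD in(("scene",D),("side",D2)):
    C=cloud(camera_model(n),DD)
    k=(np.hypot(C[...,0]-.577,C[...,1]-.1177)<.024)&(C[...,2]>.059)&(C[...,2]<.072);P=C[k];print(n,len(P),cv2.minAreaRect((P[:,:2]*1e3).astype(np.float32)))
cv2.imwrite("pics/f.png",np.hstack([cv2.resize(p[140:340,180:440],(400,308)),cv2.resize(q[140:380,180:440],(400,369))[:308]]))
E
```

```text
19.6167 [0.5628 0.0309 0.027 ] f [ 2.8 -1.1  4.8] m [-0.208 -0.275  0.13 ] op 0.03218975760370432 59.128931164741516 q5 -58.23784240047812 yaw y 61.23556797259824 tq5 -0.19551771227270365
scene 97 ((577.7901611328125, 115.66572570800781), (33.21648025512695, 12.39193344116211), 82.94351196289062)
side 0 ((0.0, 0.0), (0.0, 0.0), 0.0)
```

View pics/f.png

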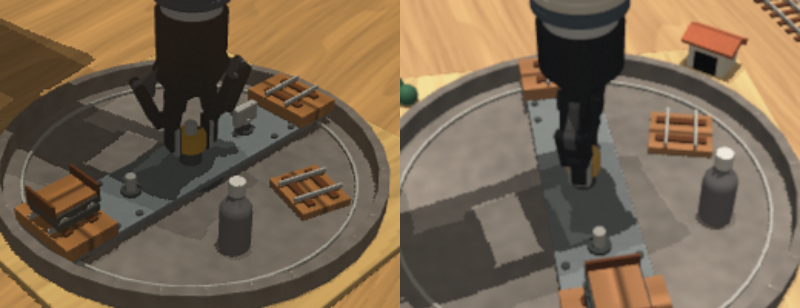

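The gripper holds the nut a quarter turn off its stop. The wing lies along the bridge, and the wagon, bottle and panel have not moved.

```bash
python3 -c "
from station import order
print(order.hand_in())"
```

```text
the job is handed in; nothing more can be done
None
```

I turned the wing to its stop along the bridge, bottomed the nut out and backed it off a quarter turn. The job was handed in with the gripper still holding the nut; the wagon, bottle and panel look unmoved.

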